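Hang the spool carrier in the drying rail under the swing lamp

TASK

Three freshly lacquered spools stand on a hook-topped carrier and have to go to the drying rail. Swing the drying lamp's arm well back from over the rail, away from you, then lift the upright carrier over the rail's front lip, slide it to the left along the rail until its hook meets the hidden stop, and lower it until the hook sits fully down in the pocket there. Let go with the carrier hanging upright, the lamp arm left clear, and do not disturb the jar, tin and bottle on the bench.

Things in the scene. Friction and masses are not known exactly. Their poses are not given: they have to be found in the camera images.
- rail: Fixed drying rail: aluminium channel, open at the top, 400 mm along its y, on two legs with black end caps and steel foot plates. Origin on the bench below the front face; x points away from the robot, y left along the rail, z up. Flat front face at x = 0, z 84 to 138 mm. Foot plates reach x -18 to +82 mm. End caps: front x = -3, top z = 153 mm, covering y below -165 and above +130 mm.
- lip (a point): Middle of the top of the rail's front lip: rail x = 3 mm, y = 0, z = 138 mm; axes as the rail's. The lip is 6 mm thick (rail x 0 to 6 mm). Behind it lies the 16 mm wide channel (x 6 to 22 mm), then the back wall (x 22 to 28 mm, top at z = 148 mm).
- channel (a point): Reference point in the channel: rail x = 14, y = 0, z = 124 mm. A steel strip lies in the channel: flat runway 14 mm below the lip's top, then, somewhere not reported, a pocket 26 mm long whose floor is 24 mm below it, at its left end a rigid stop (top 2 mm below the lip's top) that fills the channel on to the left cap. Pocket's middle: y -15 to +75 mm. A hook against the stop is over the pocket.
- lamp_arm (a joint): Angle of the lamp arm (rad): 0 = along the rail, over it; grows as the arm's free end swings away from the robot; range -0.35 to 1.5; starts near 0. It stays where it is left; about 1 N at the push point moves it. It has to end beyond 0.8 rad.
- lamp_hinge (a point): Hinge of the lamp arm: upright axis, on the column at the rail's right end (rail x = 16, y = -187.5 mm), at the arm's own height, z = 262 mm. Axes as the arm's: y runs along the arm to the lamp, x across it, away from the robot when the arm is at 0.
- lamp_push (a point): Point on the middle line of the arm's level 12 mm steel tube, 115 mm from the hinge: a good place to push with shut fingers from the robot's side. The grey lamp shade (72 mm across, reaching down 47 mm below the tube) hangs 220 mm from the hinge. A tall hand press stands behind the rail's left half: after the push draw back toward the robot before turning left.
- carrier: Loose upright carrier, 0.3 to 0.47 kg, at the left. Origin at the underside of the foot, mid shank; x = the way the hook points, z up. Shank 6 mm thick (x -3 to 3), 20 mm wide. Hook bar z 100 to 106 mm leads to +x, then a nose (x 17 to 23) points down: a 14 mm gap for the lip. It hangs with its x along the rail's x, shank in front of the lip, origin about 40 mm above the bench.
- foot (a point): Middle of the carrier's steel foot plate (carrier x = -27, z = 3 mm): plate 60 mm (x -57 to +3) by 116 mm (y) by 6 mm, with three wooden spools fixed on it in a row along y at carrier x = -34 mm, 32 mm across, tops at z = 56 mm. Axes as the carrier's. A fixed bench vice, 120 mm tall, stands between carrier and rail: carry the foot over it.
- hook_nose (a point): Middle of the lower end of the hook's nose (carrier x = 20, y = 0, z = 74 mm; the nose is 6 mm thick in x, 20 mm wide in y, and reaches 26 mm below the underside of the hook's bar); axes as the carrier's.
- grip (a point): Middle of the carrier's wooden grip (carrier x = 0, y = 0, z = 150 mm): a block 14 mm thick (x), 40 mm wide (y), from z = 118 to 174 mm; axes as the carrier's. Take it across its 14 mm from above.
- glue_bottle: Bystander: brown glass bottle, 50 mm across, 130 mm tall; origin under its middle.
- print_jar: Bystander: lidded jar, 68 mm across, 90 mm tall; origin under its middle.
- tin_wax: Bystander: round yellow metal tin, 62 mm across, 25 mm tall; origin under its middle.

How it is judged (in metres and radians):
On the way, in this order (a step that is already met when the one before it is completed fails the run):
1. the lamp arm is swung back clear of the rail (beyond 0.8 rad) (value of joint lamp_arm above 0.8 rad), for 0.2 s.
2. the carrier's hook nose is in the channel, behind the lip and below its top (x of hook_nose in the frame of lip between 0.004 and 0.019 m and y of hook_nose in the frame of lip between -0.17 and 0.13 m and z of hook_nose in the frame of lip below -0.003 m), for 0.1 s.
At the end, for the whole second after the job is handed in: The carrier hangs at rest and released on the rail, its hook nose in the channel behind the lip and down in the pocket (its end at least 20.5 mm below the lip's top), upright within 0.17 rad and square to the rail within 0.2 rad; the lamp arm stands beyond 0.8 rad (x of hook_nose in the frame of lip between 0.004 and 0.019 m and y of hook_nose in the frame of lip between -0.17 and 0.13 m and z of hook_nose in the frame of lip between -0.03 and -0.0205 m and angle between carrier's own z axis and vertical below 0.17 rad and angle between the x axis of carrier and the x axis of rail, either way round below 0.2 rad and linear speed of carrier below 0.02 m/s and angular speed of carrier below 0.2 rad/s and value of joint lamp_arm above 0.8 rad); the robot touches nothing.
It fails at once if the carrier with its wet spools is tipped by more than 0.6 rad (angle between carrier's own z axis and vertical above 0.6 rad).
It fails at once if the bottle, jar or tin is shifted by more than 30 mm (distance of any of glue_bottle, print_jar, tin_wax from where it was at the start of the episode above 0.03 m).
It also fails if it takes over 61 s, if anything falls off the work surface, if the arm or the gripper's body presses on something with over 40 N, if the wrist force passes 120 N, or if a joint passes its speed limit or range.

ROBOT

A 6-joint arm with a two-finger parallel gripper is mounted at the origin on a cart in front of the work surface, level with it; the furniture and walls round the work are solid. World frame = base frame: x ahead of the robot, y to its left, z up, the work surface at z = 0. Lengths are in m, angles in degrees, forces in N, time in s.
With the tool pointing down it reaches from about 0.4 to 0.825 m from the base axis. Payload 7 kg.
Tool frame: the origin (TCP) lies midway between the tips of the shut fingers; the grasp point (between the pads) lies r.pinch_z behind it (r.pinch_z is the distance from the TCP to the grasp point, in m); z points along the fingers, y is the line along which they close (so a half turn about z gives the same grasp; the last joint's range is limited). The gripper opens to 88 mm and grips with 3 to 60 N. Pads are 19 mm wide; open, the fingers measure 130 mm over their backs; the gripper's body (78 mm by 193 mm) begins 47 mm behind the grasp point.
Start: joints at [81.939, 20.546, 0.682, 0, -70.136, -16.507], TCP at [0.281, 0.614, 0.196] pointing down, gripper open.
Joint ranges: [-176.03, 176.03], [-82.01, 121.73], [-58.28, 71.71], [-173.87, 95.51], [-174.79, -0.11], [-173.66, 173.66]. Speed limits (degrees/s): [136.94, 136.94, 172.46, 180, 180, 180].

INTERFACE

Orientations are given as [roll, pitch, yaw] about the fixed x, y, z axes, in that order (R = Rz(yaw) Ry(pitch) Rx(roll)).
In Python, from plant import r, optics, job gives the robot as it stands.
- The arm moves only by the shell command python3 -m crank 'ROWS' [FORCE]. ROWS is JSON, a list of rows, each an object with "xyz": the shift along the tool's x, y, z in units of 30 mm (1.0 is 30 mm), a list of three; "delta_rot": the turn, a rotation vector about the tool's x, y, z in degrees, a list of three; "claw": the closure, from 0 (fully open) to 1 (shut). A call has 1 to 20 rows; each row is the pose to reach, as a shift and turn from the pose commanded when the call began, along the tool's axes at that moment; what a row does not reach only later rows make up. A row lasts 1/8 s, in which the tool goes at most 62.5 mm and 10.7 degrees, less where a joint would pass 70% of its speed; a pose out of reach is approached as far as the arm can. A call with a gripper value outside its range is refused whole. The fingers move at their own pace and stop on an object; FORCE is the grip in N (left out, the last holds). Time passes only in rows, so rows that repeat a pose let the fingers close. It gives the time, the measured TCP pose, the force, the opening and the grip force at its end, in the units of the state.
- r.get_state(): the state, without advancing time (a new reading comes with each control period).
- optics.capture(name): name is "scene" or "side" or "wrist"; returns a dict with "img" (420x560x3 uint8, blue, green, red), "fovy" (degrees; the focal length in pixels is half the picture's height over the tangent of half this angle, whatever the lens; pixels are square), "cx", "cy" (the principal point, pixels), "eye" and "rotation" of the camera in the world; the wrist camera has in their place "hand_eye" (4x4, takes a point from camera to tool coordinates, whose origin is the TCP and whose axes are the flange's). Camera axes: x right, y up, looking along -z (the intrinsics and any distortion apply to the point x, -y, -z); pixel columns grow to the right and rows downward; lengths in m; the calibration is good to about 2 mm. A picture is of the moment at which its call begins: read the wrist's pose just before it. There is no depth.
- job.close_job(): hands the job in; it is judged then, once.
The state is a dict: "time_s": time; "joints": joint angles; "qd": joint speeds; "joint_torque": joint torques, N m; "tcp_pos": TCP position; "eef_rot": TCP orientation; "contact_force": force on the tool from outside, world axes, zero at the start; "moment": the same for the moment, N m; "gripper_width": finger opening in m; "gripper_force": force on a finger pad.
Only numpy, scipy, OpenCV 4.12 (cv2) and the standard library are available. Lean on these libraries where they do the work, as an engineer would, in place of code of your own. Each camera call takes 0.05 s, during which the arm holds its last target. There are 200 camera calls.

## Working session

There is one attempt and no reset: what is moved stays moved. The work goes in short steps, Python scripts to look and compute and a shell command to move; the robot and the scene stay as the last step left them, time stands still between calls to the robot, and variables do not carry over. Pictures are saved under pics/ and viewed, at most 10 in all, crops included, and the job is handed in when it is done.

```bash
mkdir -p pics; ls
python3 - <<'E'
from plant import r,optics,job
import cv2,numpy as np
s=r.get_state();print({k:np.round(v,3).tolist() for k,v in s.items()},r.pinch_z)
for n in ("scene","side","wrist"):
    c=optics.capture(n);cv2.imwrite(f"pics/{n}0.png",c["img"]);np.save(f"pics/{n}0.npy",{k:v for k,v in c.items()},allow_pickle=True)
    print(n,{k:(np.round(v,4).tolist()) if k!="img" and not isinstance(v,str) else "" for k,v in c.items()})
E
```

```text
pics
{'time_s': 0.0, 'joints': [81.937, 20.592, 0.632, -0.018, -70.134, -16.507], 'qd': [0.045, -0.057, -0.003, 0.072, -0.058, 0.027], 'joint_torque': [0.001, -58.273, 29.306, 6.997, 0.007, -0.0], 'tcp_pos': [0.28, 0.613, 0.195], 'eef_rot': [179.905, -0.01, -24.576], 'contact_force': [-0.975, -0.24, 0.763], 'moment': [0.004, -0.013, -0.026], 'gripper_force': 0.0, 'gripper_width': 0.088} 0.0188
scene {'img': '', 'fovy': 43.5615, 'cx': 281.1712, 'cy': 206.2342, 'eye': [-0.0657, -1.0389, 1.3116], 'rotation': [45.5855, 1.0134, -30.9643]}
side {'img': '', 'fovy': 52.6584, 'cx': 277.7037, 'cy': 209.9725, 'eye': [-0.2005, -1.1397, 1.0072], 'rotation': [57.5301, 0.734, -33.378]}
wrist {'img': '', 'fovy': 66.0421, 'cx': 282.3096, 'cy': 208.9659, 'hand_eye': [[-0.0003, 0.9517, 0.3069, 0.0836], [1.0, 0.0007, -0.0012, 0.0002], [-0.0014, 0.3069, -0.9517, -0.1889], [0.0, 0.0, 0.0, 1.0]]}
```

View pics/scene0.png

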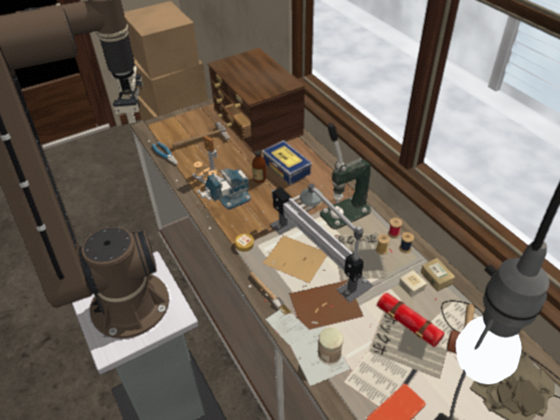

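View pics/side0.png

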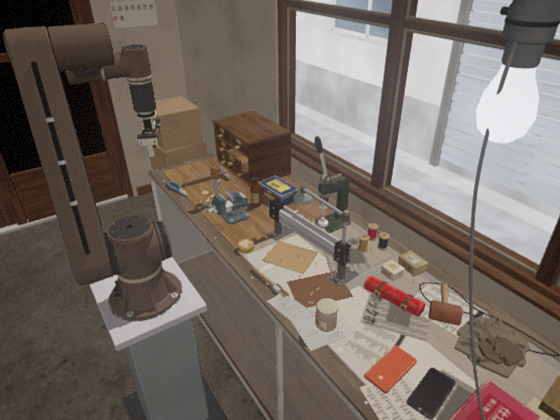

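View pics/wrist0.png

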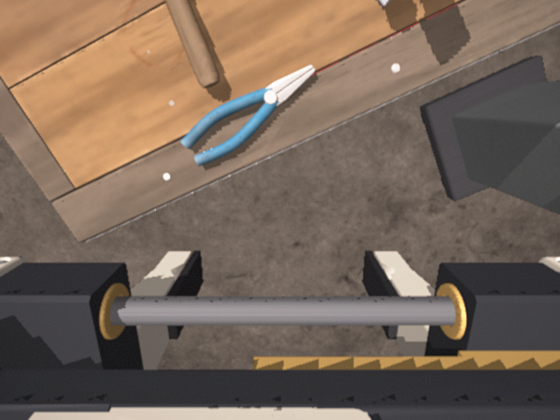

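Run:
```python
import cv2
a=cv2.imread("pics/scene0.png")[180:305,225:385];cv2.imwrite("pics/c1.png",cv2.resize(a,None,fx=4.75,fy=4.75,interpolation=2))
b=cv2.imread("pics/scene0.png")[120:220,180:280];b2=cv2.imread("pics/side0.png")[160:260,190:290]
cv2.imwrite("pics/c2.png",cv2.resize(cv2.hconcat([b,b2]),None,fx=4,fy=4,interpolation=2))
```

```text
(no output)
```

View pics/c1.png

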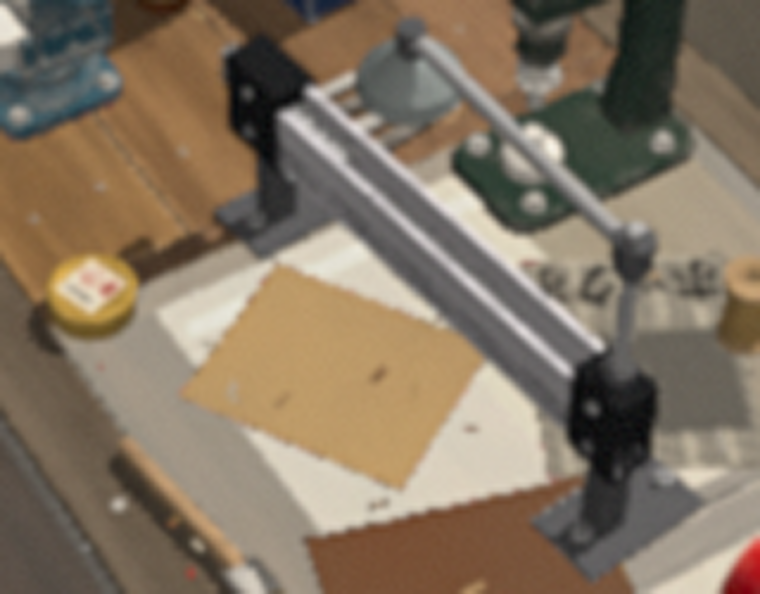

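View pics/c2.png

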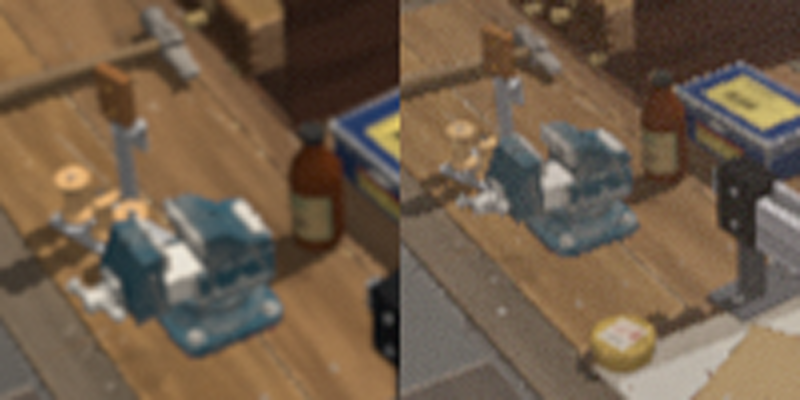

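```bash
cat > h.py <<'E'
import numpy as np
from scipy.optimize import least_squares
from scipy.spatial.transform import Rotation as R
def load(n): return np.load(f"pics/{n}.npy",allow_pickle=True).item()
def cam(c,tcp=None,rpy=None):
    if "eye" in c:
        Rc=np.array(c["rotation"]); Rc=R.from_euler("xyz",Rc,degrees=True).as_matrix() if Rc.size==3 else Rc
        return Rc,np.array(c["eye"])
    T=np.array(c["hand_eye"]);Rt=R.from_euler("xyz",rpy,degrees=True).as_matrix()
    return Rt@T[:3,:3],Rt@T[:3,3]+np.array(tcp)
def proj(c,P,**k):
    Rc,e=cam(c,**k);q=(np.atleast_2d(P)-e)@Rc
    f=210/np.tan(np.radians(c["fovy"]/2))
    return np.c_[c["cx"]+f*q[:,0]/-q[:,2],c["cy"]+f*q[:,1]/q[:,2]]
def place(p,L):  # p: x,y,yaw(deg) ; L local points
    return R.from_euler("z",p[2],degrees=True).apply(np.atleast_2d(L))+[p[0],p[1],p[3] if len(p)>3 else 0]
def fit(obs,p0):  # obs list of (cam,kw,local Nx3,uv Nx2)
    return least_squares(lambda p:np.concatenate([(proj(c,place(p,L),**k)-uv).ravel() for c,k,L,uv in obs]),p0,loss="soft_l1",x_scale=[.1,.1,10]+[.1]*(len(p0)-3))
E
cat > f1.py <<'E'
from h import *
sc=load("scene0");sd=load("side0")
c1=lambda a:np.array(a)/4.75+[225,180]-.4
L=np.array([[0,130,138],[0,-165,138],[28,130,148],[28,-165,148],[16,-187.5,262]])/1e3
uv=c1([[283,118],[572,375],[318,84],[607,350],[633,240]])
best=min((fit([(sc,{},L,uv)],[.6,0.2,a]) for a in (0,-30,-60,30)),key=lambda s:s.cost)
print("rail",best.x,best.cost,best.fun.round(1))
c2=lambda a:np.array(a)/4+[180,120]-.4
s2=lambda a:(np.array(a)-[400,0])/4+[190,160]-.4
# grip top mid, grip bottom, spool tops far end
L=np.array([[0,0,174],[0,0,118],[3,0,103]])/1e3
o=[(sc,{},L[:2],c2([[115,72],[121,122]])),(sd,{},L[:2],s2([[498,32],[503,77]]))]
f=lambda p:np.concatenate([(proj(c,L2+[p[0],p[1],0])-u).ravel() for c,k,L2,u in o])
s=least_squares(f,[.4,.5]);print("carrier",s.x,s.fun.round(1))
for nm,c,u,z in [("bottle",sc,c2([315,235]),0.0),("tin",sc,c1([92,290]),.015),("vice jaw top",sc,c2([225,220]),.12),("vice L",sc,c2([110,240]),.1),("vice foot",sc,c2([200,350]),.0),("spoolL",sc,c2([72,178]),.056)]:
    s=least_squares(lambda p:(proj(c,[p[0],p[1],z])-u).ravel(),[.5,.2]);print(nm,s.x.round(3))
E
python3 f1.py
```

```text
rail [ 0.56114731 -0.12191523  5.46160891] 2.900520907233231 [-0.1 -1.6  0.1  0.7 -0.6 -0.4  0.2 -0.8  0.3  2. ]
carrier [0.4730421  0.40603581] [-0.1  0.2  0.1  0.   0.  -0.3 -0.  -0.2]
bottle [0.608 0.296]
tin [0.407 0.034]
vice jaw top [0.49  0.232]
vice L [0.401 0.283]
vice foot [0.445 0.215]
spoolL [0.426 0.43 ]
```

```bash
cat > g.py <<'E'
import sys,json
from h import *
from plant import r
# usage: g.py x y z yaw  -> row values from present pose, keeping tool down
s=r.get_state();p=np.array(s["tcp_pos"]);Rt=R.from_euler("xyz",s["eef_rot"],degrees=True)
print("now",p.round(4),np.round(s["eef_rot"],2),"t",s["time_s"])
for a in sys.argv[1:]:
    t=[float(v) for v in a.split(",")]
    d=Rt.inv().apply(np.array(t[:3])-p)/.03
    q=(Rt.inv()*R.from_euler("xyz",[180,0,t[3]],degrees=True)).as_rotvec(degrees=True)
    print(a,d.round(3).tolist(),q.round(2).tolist())
E
python3 g.py .36,.55,.36,-50 .47,.43,.36,-90
python3 - <<'E'
from f1 import *
for nm,u,z in [("press base near",[[530,225],[455,165]],0.01),("press base R",[[690,150]],.01),("column foot",[[625,120]],.02),("press spindle",[[538,95]],.05)]:
  for a in u:
    s=least_squares(lambda p:(proj(sc,[p[0],p[1],z])-c1(a)).ravel(),[.5,.2]);print(nm,s.x.round(3))
for z in (.1,.2,.25,.3):
    s=least_squares(lambda p:(proj(sc,[p[0],p[1],z])-[363,165]).ravel(),[.5,.2]);print("head",z,s.x.round(3))
E
```

```text
now [0.2805 0.6135 0.195 ] [ 1.7993e+02 -1.0000e-02 -2.4570e+01] t 0.15
.36,.55,.36,-50 [3.29, 0.831, -5.499] [0.06, -0.02, 25.43]
.47,.43,.36,-90 [8.288, 2.943, -5.496] [0.05, -0.04, 65.43]
rail [ 0.56114731 -0.12191523  5.46160891] 2.900520907233231 [-0.1 -1.6  0.1  0.7 -0.6 -0.4  0.2 -0.8  0.3  2. ]
carrier [0.4730421  0.40603581] [-0.1  0.2  0.1  0.   0.  -0.3 -0.  -0.2]
bottle [0.608 0.296]
tin [0.407 0.034]
vice jaw top [0.49  0.232]
vice L [0.401 0.283]
vice foot [0.445 0.215]
spoolL [0.426 0.43 ]
press base near [ 0.705 -0.073]
press base near [0.693 0.005]
press base R [ 0.848 -0.073]
column foot [ 0.82 -0.03]
press spindle [0.761 0.001]
head 0.1 [0.908 0.058]
head 0.2 [ 0.828 -0.032]
head 0.25 [ 0.787 -0.078]
head 0.3 [ 0.747 -0.123]
```

```bash
python3 -m crank '[{"xyz":[3.3,0.8,-5.5],"delta_rot":[0,0,25],"claw":0},{"xyz":[3.3,0.8,-5.5],"delta_rot":[0,0,25],"claw":0},{"xyz":[8.3,2.9,-5.5],"delta_rot":[0,0,65.4],"claw":0},{"xyz":[8.3,2.9,-5.5],"delta_rot":[0,0,65.4],"claw":0},{"xyz":[8.3,2.9,-5.5],"delta_rot":[0,0,65.4],"claw":0},{"xyz":[8.3,2.9,-5.5],"delta_rot":[0,0,65.4],"claw":0},{"xyz":[8.3,2.9,-5.5],"delta_rot":[0,0,65.4],"claw":0},{"xyz":[8.3,2.9,-5.5],"delta_rot":[0,0,65.4],"claw":0}]'
cat > cap.py <<'E'
import sys,cv2,numpy as np
from plant import r,optics
n,k=sys.argv[1:3]
s=r.get_state();c=optics.capture(k);c=dict(c);c["tcp"]=s["tcp_pos"];c["rpy"]=s["eef_rot"]
np.save(f"pics/{n}.npy",c,allow_pickle=True);cv2.imwrite(f"pics/{n}.png",cv2.resize(c["img"],None,fx=10/7,fy=10/7,interpolation=2))
E
python3 cap.py w1 wrist; python3 g.py .49,-.17,.36,-90 .47,-.19,.36,-90
```

```text
time_s: 1.15
tcp_pos: [0.4705, 0.4314, 0.36]
eef_rot: [180.0, -0.0, -89.8]
contact_force: [0.6, 0.6, -0.5]
gripper_width: 0.0875
gripper_force: 0.0
now [0.4702 0.4317 0.36  ] [ 1.7996e+02 -4.0000e-02 -8.9780e+01] t 1.2
.49,-.17,.36,-90 [20.06, -0.582, 0.012] [0.04, -0.04, 0.22]
.47,-.19,.36,-90 [20.724, 0.087, 0.013] [0.04, -0.04, 0.22]
```

View pics/w1.png

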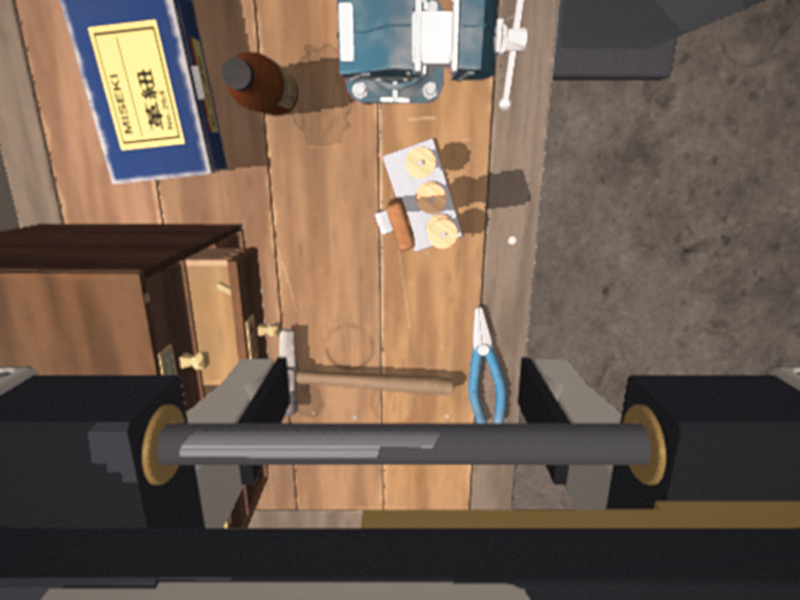

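Run:
```python
import cv2
a=cv2.imread("pics/w1.png");c=cv2.imread("pics/w1.png")
import numpy as np
i=np.load("pics/w1.npy",allow_pickle=True).item()["img"]
cv2.imwrite("pics/c3.png",cv2.resize(i[90:185,255:335],None,fx=6.3,fy=6.3,interpolation=2))
```

```text
(no output)
```

View pics/c3.png

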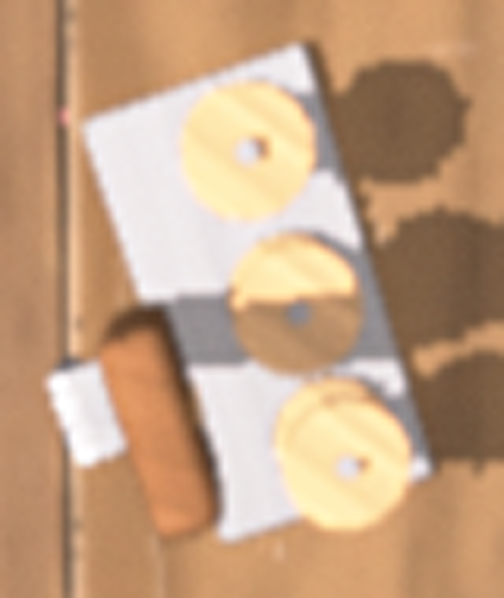

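```bash
python3 -m crank '[{"xyz":[20,0,0],"delta_rot":[0,0,0],"claw":1},{"xyz":[20,0,0],"delta_rot":[0,0,0],"claw":1},{"xyz":[20,0,0],"delta_rot":[0,0,0],"claw":1},{"xyz":[20,0,0],"delta_rot":[0,0,0],"claw":1},{"xyz":[20,0,0],"delta_rot":[0,0,0],"claw":1},{"xyz":[20,0,0],"delta_rot":[0,0,0],"claw":1},{"xyz":[20,0,0],"delta_rot":[0,0,0],"claw":1},{"xyz":[20,0,0],"delta_rot":[0,0,0],"claw":1},{"xyz":[20,0,0],"delta_rot":[0,0,0],"claw":1},{"xyz":[20,0,0],"delta_rot":[0,0,0],"claw":1},{"xyz":[20,0,0],"delta_rot":[0,0,0],"claw":1},{"xyz":[20,0,0],"delta_rot":[0,0,0],"claw":1}]'; python3 cap.py w2 wrist
```

```text
time_s: 2.7
tcp_pos: [0.4714, -0.1681, 0.3603]
eef_rot: [180.0, 0.0, -89.9]
contact_force: [-1.7, -0.1, 0.5]
gripper_width: 0.0004
gripper_force: 0.0
```

View pics/w2.png

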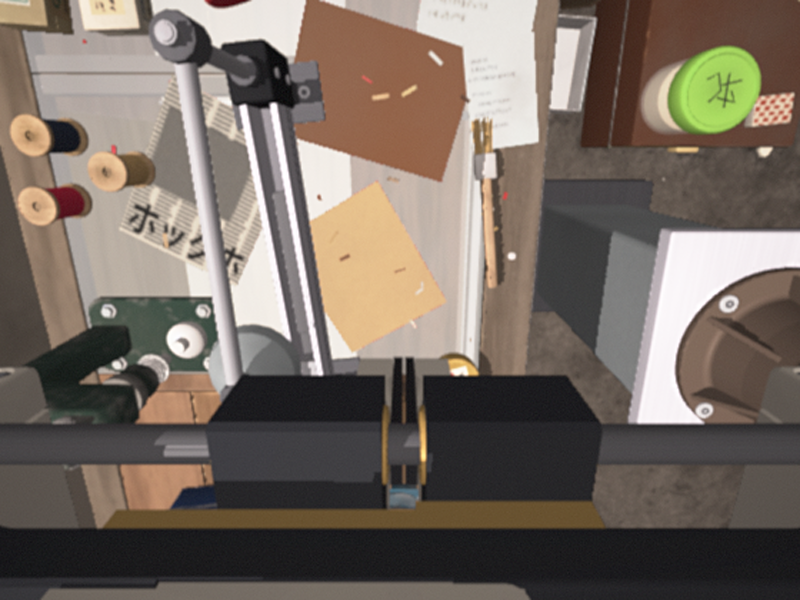

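```bash
cat > f2.py <<'E'
from h import *
w=load("w1");k=dict(tcp=w["tcp"],rpy=w["rpy"])
c3=lambda a:np.array(a)/6.3+[255,90]-.42
L=np.array([[3,-58,6],[-57,-58,6],[3,58,6],[-57,58,6],[-34,0,56],[23,-10,106],[23,10,106]])/1e3
uv=c3([[85,122],[303,43],[222,540],[432,468],[297,304],[48,378],[85,465]])
s=fit([(w,k,L,uv)],[.47,.4,17]);print("carrier",s.x.round(4),s.fun.round(1))
G=np.array([[a,b,174] for a in(-7,7) for b in (-20,20)])/1e3
print("grip top px in c3",((proj(w,place(s.x,G),**k)-[255,90]+.42)*6.3).round(0).tolist())
E
python3 f2.py
python3 - <<'E'
from h import *
w=load("w2");i=w["img"].mean(2)
for y in (80,100,120,150,180,200,220,240): print(y,"from",155+0, i[y,155:232].astype(int).tolist())
E
```

```text
carrier [ 0.4722  0.4065 19.2625] [-0.9 -0.3  0.  -0.7  0.5  0.5  0.8  0.5  0.4  1.   0.  -0.3 -0.9 -0.3]
grip top px in c3 [[163.0, 317.0], [234.0, 523.0], [90.0, 343.0], [163.0, 547.0]]
80 from 155 [178, 188, 183, 175, 164, 160, 165, 173, 169, 133, 118, 117, 125, 197, 254, 254, 251, 248, 205, 113, 81, 87, 88, 89, 91, 90, 89, 99, 130, 161, 165, 165, 163, 164, 181, 234, 254, 253, 252, 236, 138, 84, 87, 87, 86, 82, 75, 76, 77, 96, 116, 119, 120, 118, 118, 118, 120, 119, 118, 120, 119, 120, 119, 120, 121, 121, 118, 121, 119, 121, 116, 100, 85, 104, 109, 110, 110]
100 from 155 [120, 121, 123, 120, 120, 121, 122, 121, 121, 118, 118, 119, 126, 138, 152, 167, 184, 227, 254, 253, 252, 248, 186, 103, 84, 88, 88, 91, 91, 89, 87, 108, 144, 164, 165, 165, 164, 168, 222, 255, 254, 254, 251, 179, 98, 84, 87, 88, 85, 77, 75, 78, 127, 187, 224, 236, 237, 237, 237, 237, 231, 212, 206, 203, 188, 146, 130, 124, 109, 103, 106, 108, 108, 107, 108, 110, 110]
120 from 155 [122, 123, 123, 122, 123, 124, 123, 122, 121, 123, 125, 122, 124, 124, 122, 119, 120, 120, 124, 130, 153, 225, 255, 253, 252, 248, 170,
[... 1450 characters left out ...]
90, 236, 239, 237, 237, 237, 237, 236, 236, 236, 237, 236, 236, 235, 236, 235, 236, 236, 236, 235, 235, 235, 236, 237, 237, 238, 237, 237, 237, 237, 238, 240, 246, 249, 251, 248, 175, 96, 84, 88, 88, 95, 113, 131, 133, 132, 129, 127, 127, 132, 194, 249, 251, 250, 237, 138, 83, 89, 91, 84, 73, 75, 98, 168, 221, 196, 181, 182]
240 from 155 [233, 231, 223, 213, 198, 183, 168, 145, 121, 103, 90, 95, 131, 162, 164, 158, 158, 155, 151, 152, 151, 149, 146, 146, 146, 143, 143, 140, 140, 138, 137, 135, 128, 119, 111, 105, 106, 104, 103, 96, 92, 87, 85, 88, 86, 84, 84, 88, 87, 83, 86, 90, 90, 91, 87, 92, 110, 131, 133, 132, 129, 128, 149, 220, 251, 252, 246, 177, 100, 88, 93, 89, 81, 75, 89, 165, 237]
```

```bash
cat > f3.py <<'E'
from h import *
from scipy.ndimage import map_coordinates
import f1
w=load("w2");k=dict(tcp=w["tcp"],rpy=w["rpy"]);sc=f1.sc
lip=np.array([[194.9,80],[198,100],[201.5,120],[206.7,150],[211.7,180],[215.2,200],[218.7,220],[222,240]])
bk=np.array([[177.2,100],[181,120],[186.7,150],[192.5,180],[196.3,200],[200.1,220]])
def dist(p,L,pts):
    a,b=proj(w,place(p,np.array(L)/1e3),**k);n=np.array([-(b-a)[1],(b-a)[0]]);n/=np.linalg.norm(n);return (pts-a)@n
def res(p):
    return np.concatenate([3*dist(p,[[0,-150,138],[0,100,138]],lip),3*dist(p,[[22,-150,148],[22,100,148]],bk),.7*(proj(sc,place(p,f1.L0))-f1.uv0).ravel()[:8]])
s=least_squares(res,[.56,-.12,5]);p=s.x;print("rail",p.round(4),res(p).round(1))
for x in (3,):
    yy=np.arange(-190,-140,2);q=proj(w,place(p,np.c_[np.full(yy.size,x),yy,np.full(yy.size,138)]/1e3),**k)
    v=map_coordinates(w["img"].mean(2),[q[:,1],q[:,0]],order=1);print(list(zip(yy.tolist(),v.astype(int).tolist())))
for rng in ((-180,-145),(110,150)):
    yy=np.arange(*rng,2);q=proj(sc,place(p,np.c_[np.full(yy.size,3),yy,np.full(yy.size,138)]/1e3))
    v=map_coordinates(sc["img"].mean(2),[q[:,1],q[:,0]],order=1);print(list(zip(yy.tolist(),v.astype(int).tolist())))
yy=np.arange(-160,110,5);q=proj(w,place(p,np.c_[np.full(yy.size,14),yy,np.full(yy.size,124)]/1e3),**k)
v=map_coordinates(w["img"].mean(2),[q[:,1],q[:,0]],order=1);print("floor",list(zip(yy.tolist(),v.astype(int).tolist())))
# lamp tube
tube=np.array([[190,65],[232,385]])/1.4286
print("arm pts at z.262:")
for u in tube:
    t=least_squares(lambda a:(proj(w,[a[0],a[1],.262],**k)-u).ravel(),[.58,-.2]).x;print(t.round(4), R.from_euler("z",-p[2],degrees=True).apply([t[0]-p[0],t[1]-p[1],0]).round(4))
print("hinge world",place(p,[.016,-.1875,.262]),"push",place(p,[.016,-.0725,.262]))
E
sed -i 's/^best=/L0,uv0=L,uv\nbest=/' f1.py; python3 f3.py | tail -n +9
```

```text
rail [ 0.5588 -0.1243  5.8558] [-0.6  0.4  0.1 -0.1  0.3  0.1 -0.2  0.2  0.1  0.1  0.1 -0.2 -0.2 -0.3
 -0.4 -0.5  0.1  1.  -0.7  0.3  0.2 -0.1]
[(-190, 28), (-188, 25), (-186, 26), (-184, 35), (-182, 39), (-180, 38), (-178, 37), (-176, 38), (-174, 37), (-172, 39), (-170, 33), (-168, 16), (-166, 189), (-164, 254), (-162, 254), (-160, 253), (-158, 253), (-156, 253), (-154, 253), (-152, 252), (-150, 253), (-148, 253), (-146, 253), (-144, 253), (-142, 253)]
[(-180, 19), (-178, 14), (-176, 15), (-174, 17), (-172, 15), (-170, 14), (-168, 17), (-166, 26), (-164, 50), (-162, 87), (-160, 124), (-158, 160), (-156, 181), (-154, 192), (-152, 199), (-150, 194), (-148, 199), (-146, 188)]
[(110, 205), (112, 204), (114, 207), (116, 204), (118, 199), (120, 202), (122, 197), (124, 192), (126, 189), (128, 163), (130, 137), (132, 109), (134, 74), (136, 45), (138, 26), (140, 19), (142, 16), (144, 18), (146, 19), (148, 19)]
floor [(-160, 167), (-155, 165), (-150, 164), (-145, 166), (-140, 165), (-135, 165), (-130, 165), (-125, 164), (-120, 164), (-115, 164), (-110, 164), (-105, 164), (-100, 163), (-95, 140), (-90, 133), (-85, 134), (-80, 134), (-75, 133), (-70, 133), (-65, 133), (-60, 133), (-55, 131), (-50, 133), (-45, 132), (-40, 132), (-35, 130), (-30, 130), (-25, 130), (-20, 130), (-15, 130), (-10, 130), (-5, 129), (0, 129), (5, 130), (10, 128), (15, 128), (20, 127), (25, 128), (30, 128), (35, 127), (40, 126), (45, 128), (50, 131), (55, 130), (60, 130), (65, 106), (70, 87), (75, 191), (80, 219), (85, 216), (90, 130), (95, 26), (100, 29), (105, 27)]
arm pts at z.262:
[ 0.5911 -0.2972] [ 0.0145 -0.1753  0.    ]
[ 0.59   -0.0964] [0.0338 0.0246 0.    ]
hinge world [[ 0.59386466 -0.30914469  0.262     ]] push [[ 0.58213167 -0.19474479  0.262     ]]
```

```bash
python3 g.py .48,-.20,.238,-90 .55,-.20,.238,-90  .60,-.20,.238,-90 .64,-.205,.238,-90 .69,-.218,.238,-90 .47,-.20,.238,-90 .47,-.2,.36,-90
```

```text
now [ 0.4714 -0.1678  0.3605] [ 1.7998e+02  1.0000e-02 -8.9850e+01] t 2.75
.48,-.20,.238,-90 [1.076, -0.284, 4.082] [0.02, 0.01, 0.15]
.55,-.20,.238,-90 [1.083, -2.617, 4.081] [0.02, 0.01, 0.15]
.60,-.20,.238,-90 [1.087, -4.284, 4.08] [0.02, 0.01, 0.15]
.64,-.205,.238,-90 [1.257, -5.617, 4.08] [0.02, 0.01, 0.15]
.69,-.218,.238,-90 [1.695, -7.282, 4.079] [0.02, 0.01, 0.15]
.47,-.20,.238,-90 [1.076, 0.05, 4.082] [0.02, 0.01, 0.15]
.47,-.2,.36,-90 [1.075, 0.051, 0.015] [0.02, 0.01, 0.15]
```

```bash
python3 -m crank '[{"xyz":[1.1,-0.3,2],"delta_rot":[0,0,0],"claw":1},{"xyz":[1.1,-0.3,4.1],"delta_rot":[0,0,0],"claw":1},{"xyz":[1.1,-0.3,4.1],"delta_rot":[0,0,0],"claw":1},{"xyz":[1.1,-2,4.1],"delta_rot":[0,0,0],"claw":1},{"xyz":[1.1,-2.8,4.1],"delta_rot":[0,0,0],"claw":1},{"xyz":[1.1,-3.5,4.1],"delta_rot":[0,0,0],"claw":1},{"xyz":[1.1,-4.3,4.1],"delta_rot":[0,0,0],"claw":1},{"xyz":[1.2,-5,4.1],"delta_rot":[0,0,0],"claw":1},{"xyz":[1.3,-5.7,4.1],"delta_rot":[0,0,0],"claw":1},{"xyz":[1.5,-6.5,4.1],"delta_rot":[0,0,0],"claw":1},{"xyz":[1.7,-7.3,4.1],"delta_rot":[0,0,0],"claw":1},{"xyz":[1.7,-7.3,4.1],"delta_rot":[0,0,0],"claw":1},{"xyz":[1.7,-7.3,4.1],"delta_rot":[0,0,0],"claw":1},{"xyz":[1.5,-5.5,4.1],"delta_rot":[0,0,0],"claw":1},{"xyz":[1.1,-3,4.1],"delta_rot":[0,0,0],"claw":1},{"xyz":[1.1,-1,3],"delta_rot":[0,0,0],"claw":1},{"xyz":[1.1,0,0],"delta_rot":[0,0,0],"claw":1},{"xyz":[1.1,0,0],"delta_rot":[0,0,0],"claw":0.4},{"xyz":[1.1,0,0],"delta_rot":[0,0,0],"claw":0.4},{"xyz":[1.1,0,0],"delta_rot":[0,0,0],"claw":0.4}]'; python3 cap.py w3 wrist;python3 cap.py s3 scene
python3 - <<'E'
import cv2,numpy as np
a=np.load("pics/w3.npy",allow_pickle=True).item()["img"];b=np.load("pics/s3.npy",allow_pickle=True).item()["img"]
cv2.imwrite("pics/c4.png",cv2.vconcat([cv2.resize(a[:280],(600,300)),cv2.resize(b[170:310,210:490],(600,300))]))
E
```

```text
time_s: 5.25
tcp_pos: [0.4708, -0.2014, 0.3614]
eef_rot: [-179.9, 0.0, -89.9]
contact_force: [0.4, 0.2, -0.2]
gripper_width: 0.0249
gripper_force: 0.0
```

View pics/c4.png

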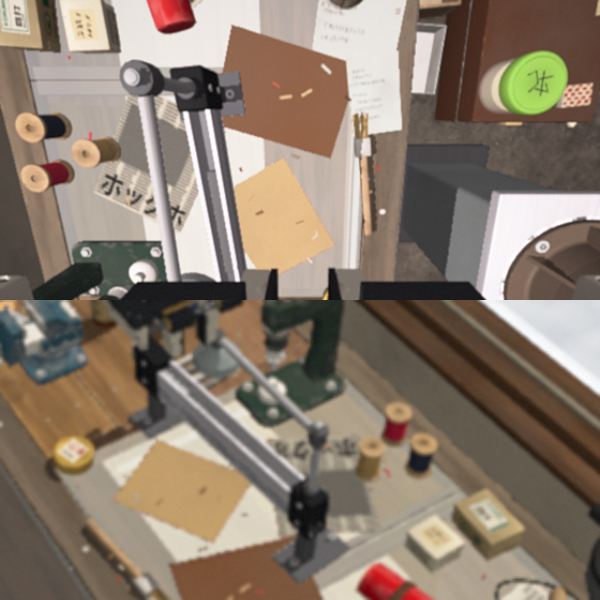

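```bash
python3 -m crank '[{"xyz":[0,-0.3,2],"delta_rot":[0,0,0],"claw":1},{"xyz":[0,-0.3,4.2],"delta_rot":[0,0,0],"claw":1},{"xyz":[0,-1.5,4.2],"delta_rot":[0,0,0],"claw":1},{"xyz":[0,-2.5,4.2],"delta_rot":[0,0,0],"claw":1},{"xyz":[0,-3.5,4.2],"delta_rot":[0,0,0],"claw":1},{"xyz":[0,-4.5,4.2],"delta_rot":[0,0,0],"claw":1},{"xyz":[0,-4.5,4.2],"delta_rot":[0,0,0],"claw":1}]'; python3 cap.py w4 wrist; python3 cap.py s4 scene
python3 - <<'E'
import cv2,numpy as np
a=np.load("pics/w4.npy",allow_pickle=True).item()["img"];b=np.load("pics/s4.npy",allow_pickle=True).item()["img"]
w3=np.load("pics/w3.npy",allow_pickle=True).item()["img"].mean(2);w2=np.load("pics/w2.npy",allow_pickle=True).item()["img"].mean(2)
for y in (70,100,150,200): print(y,w2[y,120:175].astype(int).tolist(),w3[y,120:175].astype(int).tolist())
cv2.imwrite("pics/c5.png",cv2.vconcat([cv2.resize(a[:280],(600,300)),cv2.resize(b[170:310,210:490],(600,300))]))
E
```

```text
time_s: 6.22
tcp_pos: [0.6071, -0.2015, 0.2318]
eef_rot: [179.8, 0.0, -90.0]
contact_force: [-0.9, -0.1, -1.3]
gripper_width: 0.0002
gripper_force: 0.0
70 [156, 166, 174, 179, 178, 194, 226, 228, 229, 229, 223, 214, 201, 185, 171, 156, 135, 115, 102, 90, 80, 105, 154, 171, 175, 178, 177, 173, 177, 194, 208, 214, 219, 221, 228, 238, 241, 242, 242, 244, 243, 207, 103, 41, 47, 51, 49, 48, 46, 47, 46, 41, 41, 42, 42] [224, 221, 220, 219, 218, 215, 193, 160, 180, 171, 111, 72, 70, 71, 69, 68, 71, 68, 69, 73, 88, 94, 65, 43, 38, 40, 39, 39, 40, 38, 41, 72, 130, 177, 187, 187, 189, 192, 170, 99, 47, 43, 45, 46, 47, 49, 49, 46, 46, 45, 44, 45, 47, 44, 44]
100 [121, 123, 121, 120, 118, 118, 121, 122, 121, 122, 167, 226, 232, 233, 234, 227, 214, 199, 182, 167, 151, 130, 113, 98, 89, 99, 126, 124, 122, 121, 121, 120, 120, 120, 120, 120, 121, 123, 120, 120, 121, 122, 121, 121, 118, 118, 119, 126, 138, 152, 167, 184, 227, 254, 253] [171, 144, 125, 118, 118, 119, 118, 114, 120, 166, 227, 232, 233, 232, 226, 214, 198, 184, 167, 150, 127, 112, 94, 87, 112, 160, 172, 182, 190, 202, 214, 217, 214, 208
[... 499 characters left out ...]
, 182, 167, 147, 126, 108, 93, 81, 93, 118, 124, 122, 124, 121, 123, 122, 122, 123, 123, 122, 125, 123, 122, 120, 122, 124, 123, 123, 125, 137, 159]
200 [174, 179, 179, 178, 178, 180, 178, 177, 179, 177, 176, 182, 209, 233, 236, 236, 235, 235, 236, 236, 236, 236, 236, 235, 235, 234, 232, 229, 229, 233, 233, 225, 213, 195, 181, 163, 142, 118, 102, 90, 114, 186, 236, 234, 229, 232, 235, 236, 236, 235, 235, 236, 236, 236, 236] [176, 174, 177, 179, 178, 176, 176, 175, 178, 182, 187, 199, 209, 216, 211, 200, 183, 165, 153, 156, 166, 180, 182, 175, 169, 178, 208, 229, 232, 232, 226, 213, 197, 181, 165, 144, 120, 103, 91, 103, 133, 129, 80, 80, 141, 191, 206, 188, 171, 158, 138, 115, 125, 155, 178]
```

```bash
cat > arm.py <<'E'
import sys
from h import *
from scipy.ndimage import map_coordinates
P=[.5588,-.1243,5.8558]
def score(n,lo=.04,hi=.175):
    c=load(n);k=dict(tcp=c["tcp"],rpy=c["rpy"]) if "hand_eye" in c else {}
    g=c["img"].mean(2);out=[]
    for a in np.arange(-.3,1.5,.02):
        d=np.linspace(lo,hi,40);v=[]
        for off in (0,-.011,.011):
            L=np.c_[.016+d*np.sin(a)+off*np.cos(a),-.1875+d*np.cos(a)-off*np.sin(a),np.full(40,.262)]
            q=proj(c,place(P,L),**k);v.append(map_coordinates(g,[q[:,1],q[:,0]],order=1,cval=np.nan))
        s=np.abs(v[0]-v[1])+np.abs(v[0]-v[2])-np.abs(v[1]-v[2]); out.append((np.nanmean(s)-np.nanstd(v[0])*.5,round(a,2)))
    out.sort(reverse=True);print(n,[(round(float(s),1),float(a)) for s,a in out[:5]])
for n in sys.argv[1:]: score(n)
E
python3 arm.py scene0 w2 w3 s3 w4 s4
```

```text
scene0 [(93.9, 0.1), (86.2, 0.12), (74.9, 0.08), (62.2, 0.16), (60.6, 0.14)]
w2 [(99.1, 0.04), (98.6, 0.1), (78.5, 0.12), (71.6, 0.14), (71.5, 0.16)]
w3 [(98.3, 0.04), (84.2, 0.16), (74.1, 0.14), (70.1, 0.12), (68.4, 0.1)]
s3 [(96.9, 0.1), (89.1, 0.12), (76.7, 0.08), (63.5, 0.16), (62.2, 0.14)]
w4 [(37.5, 0.14), (29.9, 0.16), (24.8, 0.54), (22.2, 0.06), (21.0, 1.4)]
s4 [(94.1, 0.62), (87.6, 0.6), (65.7, 0.58), (63.3, 0.64), (17.0, 0.56)]
```

View pics/c5.png

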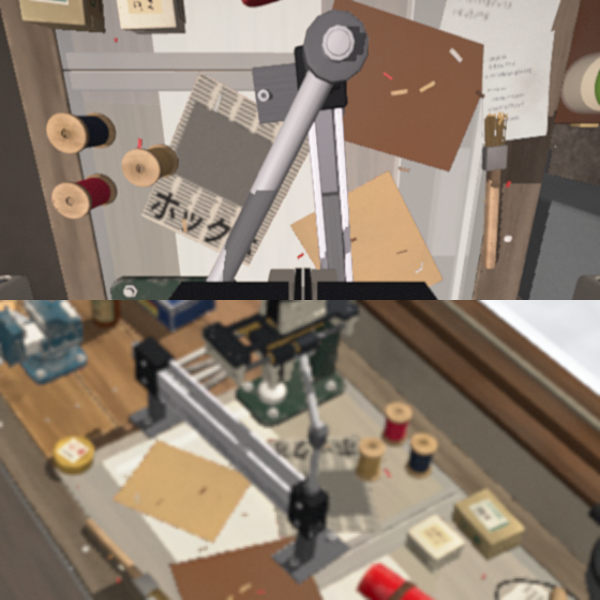

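```bash
python3 -m crank '[{"xyz":[0.1,-0.8,0],"delta_rot":[0,0,0],"claw":1},{"xyz":[0.3,-1.6,0],"delta_rot":[0,0,0],"claw":1},{"xyz":[0.5,-2.4,0],"delta_rot":[0,0,0],"claw":1},{"xyz":[0.5,-2.4,0],"delta_rot":[0,0,0],"claw":1},{"xyz":[0.5,-2.4,0],"delta_rot":[0,0,0],"claw":1}]'; python3 cap.py s5 scene; python3 arm.py s5
python3 -m crank '[{"xyz":[0,0.7,0],"delta_rot":[0,0,0],"claw":1},{"xyz":[0,1.4,0],"delta_rot":[0,0,0],"claw":1},{"xyz":[0,2.2,0],"delta_rot":[0,0,0],"claw":1},{"xyz":[0,3.3,0],"delta_rot":[0,0,0],"claw":1}]'; python3 cap.py s6 scene; python3 arm.py s6
```

```text
time_s: 6.95
tcp_pos: [0.6774, -0.2165, 0.2343]
eef_rot: [180.0, 0.0, -90.0]
contact_force: [-0.1, 0.3, -0.4]
gripper_width: 0.0005
gripper_force: 0.0
s5 [(39.3, 1.04), (32.9, 1.02), (25.5, 0.86), (23.4, 1.06), (20.7, 0.88)]
time_s: 7.5
tcp_pos: [0.578, -0.2164, 0.2348]
eef_rot: [-180.0, 0.0, -89.9]
contact_force: [0.0, 0.3, 0.2]
gripper_width: 0.0002
gripper_force: 0.0
s6 [(121.7, 1.04), (115.0, 1.02), (73.2, 1.06), (50.0, 1.0), (15.7, -0.26)]
```

```bash
python3 -m crank '[{"xyz":[0,2,0],"delta_rot":[0,0,0],"claw":1},{"xyz":[0,4,0],"delta_rot":[0,0,0],"claw":1},{"xyz":[0,4,-2],"delta_rot":[0,0,0],"claw":0},{"xyz":[0,4,-4],"delta_rot":[0,0,0],"claw":0},{"xyz":[0,4,-4],"delta_rot":[0,0,0],"claw":0}]'; python3 g.py .4725,.4065,.35,-70.7 .4725,.4065,.131,-70.7
python3 - <<'E'
from h import *
w=load("w1");k=dict(tcp=w["tcp"],rpy=w["rpy"])
for nm,u in (("top corner",(245,228)),("front edge btm",(150,270)),("drawer corner",(245,248))):
  for z in (.12,.16,.2,.24):
    t=least_squares(lambda a:(proj(w,[a[0],a[1],z],**k)-np.array(u)/1.4286).ravel(),[.5,.4]).x;print(nm,z,t.round(3))
E
```

```text
time_s: 8.18
tcp_pos: [0.4603, -0.2174, 0.3604]
eef_rot: [-179.4, -0.1, -90.0]
contact_force: [-0.2, 0.3, -1.0]
gripper_width: 0.0248
gripper_force: 0.0
now [ 0.4603 -0.2174  0.3604] [-1.7943e+02 -1.3000e-01 -8.9960e+01] t 8.175
.4725,.4065,.35,-70.7 [-20.798, -0.42, 0.307] [-0.54, -0.22, -19.26]
.4725,.4065,.131,-70.7 [-20.814, -0.347, 7.606] [-0.54, -0.22, -19.26]
top corner 0.12 [0.617 0.417]
top corner 0.16 [0.603 0.41 ]
top corner 0.2 [0.59  0.404]
top corner 0.24 [0.576 0.397]
front edge btm 0.12 [0.712 0.457]
front edge btm 0.16 [0.689 0.447]
front edge btm 0.2 [0.667 0.437]
front edge btm 0.24 [0.645 0.427]
drawer corner 0.12 [0.619 0.436]
drawer corner 0.16 [0.605 0.427]
drawer corner 0.2 [0.591 0.419]
drawer corner 0.24 [0.578 0.411]
```

Run:
```python
from h import *
sc=load("scene0");sd=load("side0")
for z,x,y in((.12,.617,.417),(.16,.603,.41),(.2,.59,.404),(.24,.576,.397)):print(z,proj(sc,[x,y,z]).round(0),proj(sd,[x,y,z]).round(0))
```

```text
0.12 [[243. 135.]] [[242. 169.]]
0.16 [[240. 129.]] [[240. 162.]]
0.2 [[237. 122.]] [[238. 155.]]
0.24 [[233. 115.]] [[235. 148.]]
```

```bash
python3 -m crank '[{"xyz":[-20.8,-0.4,0.3],"delta_rot":[-0.5,-0.2,-19.3],"claw":0},{"xyz":[-20.8,-0.4,0.3],"delta_rot":[-0.5,-0.2,-19.3],"claw":0},{"xyz":[-20.8,-0.4,0.3],"delta_rot":[-0.5,-0.2,-19.3],"claw":0},{"xyz":[-20.8,-0.4,0.3],"delta_rot":[-0.5,-0.2,-19.3],"claw":0},{"xyz":[-20.8,-0.4,0.3],"delta_rot":[-0.5,-0.2,-19.3],"claw":0},{"xyz":[-20.8,-0.4,0.3],"delta_rot":[-0.5,-0.2,-19.3],"claw":0},{"xyz":[-20.8,-0.4,0.3],"delta_rot":[-0.5,-0.2,-19.3],"claw":0},{"xyz":[-20.8,-0.4,0.3],"delta_rot":[-0.5,-0.2,-19.3],"claw":0},{"xyz":[-20.8,-0.4,0.3],"delta_rot":[-0.5,-0.2,-19.3],"claw":0},{"xyz":[-20.8,-0.4,0.3],"delta_rot":[-0.5,-0.2,-19.3],"claw":0},{"xyz":[-20.8,-0.4,0.3],"delta_rot":[-0.5,-0.2,-19.3],"claw":0},{"xyz":[-20.8,-0.4,0.3],"delta_rot":[-0.5,-0.2,-19.3],"claw":0},{"xyz":[-20.8,-0.4,0.3],"delta_rot":[-0.5,-0.2,-19.3],"claw":0},{"xyz":[-20.8,-0.4,0.3],"delta_rot":[-0.5,-0.2,-19.3],"claw":0}]'; python3 g.py .4725,.4065,.25,-70.7 .4725,.4065,.132,-70.7
```

```text
time_s: 9.93
tcp_pos: [0.4711, 0.4062, 0.3466]
eef_rot: [179.6, 0.3, -70.7]
contact_force: [-0.3, 0.1, -0.1]
gripper_width: 0.0876
gripper_force: 0.0
now [0.4711 0.4062 0.3466] [179.61   0.33 -70.73] t 9.925
.4725,.4065,.25,-70.7 [0.024, -0.069, 3.218] [0.39, 0.33, -0.03]
.4725,.4065,.132,-70.7 [0.047, -0.096, 7.151] [0.39, 0.33, -0.03]
```

```bash
python3 -m crank '[{"xyz":[0,-0.1,2],"delta_rot":[0.4,0.3,0],"claw":0},{"xyz":[0,-0.1,4],"delta_rot":[0.4,0.3,0],"claw":0},{"xyz":[0,-0.1,5.5],"delta_rot":[0.4,0.3,0],"claw":0},{"xyz":[0,-0.1,7],"delta_rot":[0.4,0.3,0],"claw":0},{"xyz":[0,-0.1,7],"delta_rot":[0.4,0.3,0],"claw":0}]'; python3 g.py
```

```text
time_s: 10.55
tcp_pos: [0.4706, 0.4061, 0.1329]
eef_rot: [179.6, -0.2, -70.7]
contact_force: [0.5, 0.2, 1.3]
gripper_width: 0.0874
gripper_force: 0.0
now [0.4706 0.4061 0.1329] [179.65  -0.21 -70.73] t 10.55
```

```bash
python3 -m crank '[{"xyz":[0,0,0],"delta_rot":[0,0,0],"claw":1},{"xyz":[0,0,0],"delta_rot":[0,0,0],"claw":1},{"xyz":[0,0,0],"delta_rot":[0,0,0],"claw":1},{"xyz":[0,0,0],"delta_rot":[0,0,0],"claw":1},{"xyz":[0,0,0],"delta_rot":[0,0,0],"claw":1},{"xyz":[0,0,0],"delta_rot":[0,0,0],"claw":1},{"xyz":[0,0,0],"delta_rot":[0,0,0],"claw":1},{"xyz":[0,0,0],"delta_rot":[0,0,0],"claw":1},{"xyz":[0,0,-0.2],"delta_rot":[0,0,0],"claw":1},{"xyz":[0,0,-0.4],"delta_rot":[0,0,0],"claw":1},{"xyz":[0,0,-0.4],"delta_rot":[0,0,0],"claw":1}]' 50; python3 g.py .4725,.4065,.33,-70.7 .47,.2,.33,-84.1 .505,-.12,.33,-84.1
```

```text
time_s: 11.92
tcp_pos: [0.472, 0.4089, 0.1482]
eef_rot: [180.0, 0.0, -70.7]
contact_force: [0.9, 0.1, -4.6]
gripper_width: 0.013
gripper_force: 50.0
now [0.472  0.4089 0.1482] [ 1.7998e+02  1.0000e-02 -7.0670e+01] t 11.925
.4725,.4065,.33,-70.7 [0.079, 0.014, -6.06] [0.02, 0.01, 0.03]
.47,.2,.33,-84.1 [6.546, 2.371, -6.061] [0.02, 0.01, 13.43]
.505,-.12,.33,-84.1 [16.998, 4.802, -6.062] [0.02, 0.01, 13.43]
```

```bash
python3 -m crank '[{"xyz":[0,0,-2],"delta_rot":[0,0,0],"claw":1},{"xyz":[0,0,-4],"delta_rot":[0,0,0],"claw":1},{"xyz":[0,0,-6],"delta_rot":[0,0,0],"claw":1},{"xyz":[1.3,0.5,-6],"delta_rot":[0,0,3],"claw":1},{"xyz":[2.6,0.9,-6],"delta_rot":[0,0,6],"claw":1},{"xyz":[3.9,1.4,-6],"delta_rot":[0,0,9],"claw":1},{"xyz":[5.2,1.9,-6],"delta_rot":[0,0,11],"claw":1},{"xyz":[6.5,2.4,-6],"delta_rot":[0,0,13.4],"claw":1},{"xyz":[8,2.8,-6],"delta_rot":[0,0,13.4],"claw":1},{"xyz":[9.5,3.2,-6],"delta_rot":[0,0,13.4],"claw":1},{"xyz":[11,3.6,-6],"delta_rot":[0,0,13.4],"claw":1},{"xyz":[12.5,4,-6],"delta_rot":[0,0,13.4],"claw":1},{"xyz":[14,4.4,-6],"delta_rot":[0,0,13.4],"claw":1},{"xyz":[15.5,4.6,-6],"delta_rot":[0,0,13.4],"claw":1},{"xyz":[17,4.8,-6],"delta_rot":[0,0,13.4],"claw":1},{"xyz":[18.5,5,-6],"delta_rot":[0,0,13.4],"claw":1},{"xyz":[18.5,5,-6],"delta_rot":[0,0,13.4],"claw":1},{"xyz":[18.5,5,-6],"delta_rot":[0,0,13.4],"claw":1}]'
cat > avg.py <<'E'
import sys
from h import *
from plant import r,optics
P=[.5588,-.1243,5.8558]
ps=[];es=[];fs=[]
for i in range(int(sys.argv[1])):
    s=r.get_state();ps.append(s["tcp_pos"]);es.append(R.from_euler("xyz",s["eef_rot"],degrees=True));fs.append(s["contact_force"]);optics.capture("wrist")
p=np.mean(ps,0);Rt=R.concatenate(es).mean()
lr=R.from_euler("z",-P[2],degrees=True).apply(p-[P[0],P[1],0])
print("t",s["time_s"],"world",p.round(4),"sd",np.std(ps,0).round(4),"rpy",Rt.as_euler("xyz",degrees=True).round(2),"rail(mm)",(lr*1e3).round(1),"F",np.mean(fs,0).round(2))
for a in sys.argv[2:]:   # rail-frame targets mm
    t=place(P,np.array([float(v) for v in a.split(",")])/1e3)[0]
    print(a,(Rt.inv().apply(t-p)/.03).round(3).tolist(),(Rt.inv()*R.from_euler("xyz",[180,0,P[2]-90],degrees=True)).as_rotvec(degrees=True).round(2).tolist())
E
python3 avg.py 8 -6,-45,240 -6,-45,200; python3 cap.py w5 wrist;python3 cap.py s7 scene; python3 arm.py s7
```

```text
time_s: 14.18
tcp_pos: [0.5139, -0.1648, 0.3276]
eef_rot: [179.9, -0.0, -84.1]
contact_force: [0.4, 0.3, -2.6]
gripper_width: 0.0134
gripper_force: 50.0
t 14.525 world [ 0.5141 -0.1641  0.3281] sd [0.0001 0.0003 0.0002] rpy [ 1.7996e+02 -2.0000e-02 -8.4030e+01] rail(mm) [-48.5 -35.  328.1] F [-0.    0.23 -3.87]
-6,-45,240 [0.335, -1.418, 2.935] [0.04, -0.02, 0.12]
-6,-45,200 [0.335, -1.419, 4.268] [0.04, -0.02, 0.12]
s7 [(115.4, 1.04), (108.8, 1.02), (69.2, 1.06), (47.3, 1.0), (12.2, -0.26)]
```

```bash
python3 -m crank '[{"xyz":[0.2,-0.7,1],"delta_rot":[0,0,0.1],"claw":1},{"xyz":[0.34,-1.42,2],"delta_rot":[0,0,0.1],"claw":1},{"xyz":[0.34,-1.42,2.9],"delta_rot":[0,0,0.1],"claw":1},{"xyz":[0.34,-1.42,3.4],"delta_rot":[0,0,0.1],"claw":1},{"xyz":[0.34,-1.42,3.8],"delta_rot":[0,0,0.1],"claw":1},{"xyz":[0.34,-1.42,4.1],"delta_rot":[0,0,0.1],"claw":1},{"xyz":[0.34,-1.42,4.3],"delta_rot":[0,0,0.1],"claw":1},{"xyz":[0.34,-1.42,4.5],"delta_rot":[0,0,0.1],"claw":1},{"xyz":[0.34,-1.42,4.5],"delta_rot":[0,0,0.1],"claw":1},{"xyz":[0.34,-1.42,4.5],"delta_rot":[0,0,0.1],"claw":1}]'; python3 avg.py 4
```

```text
time_s: 15.92
tcp_pos: [0.5578, -0.1705, 0.1934]
eef_rot: [180.0, -0.0, -84.2]
contact_force: [-0.5, -0.7, -4.4]
gripper_width: 0.0135
gripper_force: 50.0
t 16.075 world [ 0.5577 -0.1705  0.1933] sd [0. 0. 0.] rpy [ 1.7998e+02 -4.0000e-02 -8.4160e+01] rail(mm) [ -5.8 -45.9 193.3] F [-0.05 -0.48 -3.68]
```

```bash
python3 -m crank '[{"xyz":[0,0,0.1],"delta_rot":[0,0,0],"claw":1},{"xyz":[0,0,0.17],"delta_rot":[0,0,0],"claw":1},{"xyz":[0,0,0.17],"delta_rot":[0,0,0],"claw":1},{"xyz":[0,0,0.17],"delta_rot":[0,0,0],"claw":1}]'; python3 avg.py 3; python3 -m crank '[{"xyz":[0,0,0.05],"delta_rot":[0,0,0],"claw":1},{"xyz":[0,0,0.1],"delta_rot":[0,0,0],"claw":1},{"xyz":[0,0,0.1],"delta_rot":[0,0,0],"claw":1}]'; python3 avg.py 3
```

```text
time_s: 16.62
tcp_pos: [0.5576, -0.1705, 0.1879]
eef_rot: [179.9, -0.0, -84.2]
contact_force: [0.0, 0.4, -4.7]
gripper_width: 0.0133
gripper_force: 50.0
t 16.725 world [ 0.5576 -0.1705  0.1879] sd [0. 0. 0.] rpy [ 1.7995e+02 -4.0000e-02 -8.4170e+01] rail(mm) [ -5.9 -45.8 187.9] F [-0.02 -0.05 -4.24]
time_s: 17.15
tcp_pos: [0.5576, -0.1706, 0.1853]
eef_rot: [180.0, -0.1, -84.2]
contact_force: [-1.8, 1.2, -1.5]
gripper_width: 0.0136
gripper_force: 50.0
t 17.25 world [ 0.5576 -0.1706  0.1853] sd [0. 0. 0.] rpy [ 1.7997e+02 -5.0000e-02 -8.4160e+01] rail(mm) [ -5.9 -45.9 185.3] F [-1.16  0.47 -0.12]
```

```bash
cat > ok.py <<'E'
import sys
from plant import r
from h import *
s=r.get_state();P=[.5588,-.1243,5.8558];Q=R.from_euler("z",-P[2],degrees=True)
l=Q.apply(np.array(s["tcp_pos"])-[P[0],P[1],0])*1e3;f=Q.apply(s["contact_force"])
print(s["time_s"],"rail",l.round(1),"F",f.round(1));sys.exit(0 if abs(f[1])<5 else 1)
E
python3 -m crank '[{"xyz":[0,0,-0.1],"delta_rot":[0,0,0],"claw":1},{"xyz":[-0.3,0,-0.1],"delta_rot":[0,0,0],"claw":1},{"xyz":[-0.6,0,-0.1],"delta_rot":[0,0,0],"claw":1},{"xyz":[-0.8,0,-0.1],"delta_rot":[0,0,0],"claw":1},{"xyz":[-0.8,0,-0.1],"delta_rot":[0,0,0],"claw":1}]' >/dev/null; python3 ok.py &&
python3 -m crank '[{"xyz":[-0.1,0,0],"delta_rot":[0,0,0],"claw":1},{"xyz":[-0.2,0,0],"delta_rot":[0,0,0],"claw":1},{"xyz":[-0.3,0,0],"delta_rot":[0,0,0],"claw":1},{"xyz":[-0.3,0,0],"delta_rot":[0,0,0],"claw":1}]' >/dev/null; python3 ok.py &&
python3 -m crank '[{"xyz":[-0.1,0,0],"delta_rot":[0,0,0],"claw":1},{"xyz":[-0.2,0,0],"delta_rot":[0,0,0],"claw":1},{"xyz":[-0.3,0,0],"delta_rot":[0,0,0],"claw":1},{"xyz":[-0.3,0,0],"delta_rot":[0,0,0],"claw":1}]' >/dev/null; python3 ok.py &&
python3 -m crank '[{"xyz":[-0.1,0,0],"delta_rot":[0,0,0],"claw":1},{"xyz":[-0.2,0,0],"delta_rot":[0,0,0],"claw":1},{"xyz":[-0.3,0,0],"delta_rot":[0,0,0],"claw":1},{"xyz":[-0.3,0,0],"delta_rot":[0,0,0],"claw":1}]' >/dev/null; python3 ok.py &&
python3 -m crank '[{"xyz":[-0.1,0,0],"delta_rot":[0,0,0],"claw":1},{"xyz":[-0.2,0,0],"delta_rot":[0,0,0],"claw":1},{"xyz":[-0.3,0,0],"delta_rot":[0,0,0],"claw":1},{"xyz":[-0.3,0,0],"delta_rot":[0,0,0],"claw":1}]' >/dev/null; python3 ok.py
```

```text
17.925 rail [ -5.9 -21.1 187.8] F [ 0.8 -0.7 -4.4]
18.425 rail [ -6.  -12.6 187.9] F [-0.2  0.2 -3.7]
18.925 rail [ -5.9  -3.5 187.9] F [ 0.5 -1.1 -3.8]
19.425 rail [ -5.9   5.4 187.9] F [ 0.  -1.  -4.1]
19.925 rail [ -5.9  14.5 187.9] F [ 0.5 -0.3 -4.1]
```

```bash
python3 -m crank '[{"xyz":[-0.1,0,0],"delta_rot":[0,0,0],"claw":1},{"xyz":[-0.2,0,0],"delta_rot":[0,0,0],"claw":1},{"xyz":[-0.3,0,0],"delta_rot":[0,0,0],"claw":1},{"xyz":[-0.3,0,0],"delta_rot":[0,0,0],"claw":1}]' >/dev/null; python3 ok.py &&
python3 -m crank '[{"xyz":[-0.1,0,0],"delta_rot":[0,0,0],"claw":1},{"xyz":[-0.2,0,0],"delta_rot":[0,0,0],"claw":1},{"xyz":[-0.3,0,0],"delta_rot":[0,0,0],"claw":1},{"xyz":[-0.3,0,0],"delta_rot":[0,0,0],"claw":1}]' >/dev/null && python3 ok.py &&
python3 -m crank '[{"xyz":[-0.1,0,0],"delta_rot":[0,0,0],"claw":1},{"xyz":[-0.2,0,0],"delta_rot":[0,0,0],"claw":1},{"xyz":[-0.3,0,0],"delta_rot":[0,0,0],"claw":1},{"xyz":[-0.3,0,0],"delta_rot":[0,0,0],"claw":1}]' >/dev/null && python3 ok.py &&
python3 -m crank '[{"xyz":[-0.1,0,0],"delta_rot":[0,0,0],"claw":1},{"xyz":[-0.2,0,0],"delta_rot":[0,0,0],"claw":1},{"xyz":[-0.3,0,0],"delta_rot":[0,0,0],"claw":1},{"xyz":[-0.3,0,0],"delta_rot":[0,0,0],"claw":1}]' >/dev/null && python3 ok.py &&
python3 -m crank '[{"xyz":[-0.1,0,0],"delta_rot":[0,0,0],"claw":1},{"xyz":[-0.2,0,0],"delta_rot":[0,0,0],"claw":1},{"xyz":[-0.3,0,0],"delta_rot":[0,0,0],"claw":1},{"xyz":[-0.3,0,0],"delta_rot":[0,0,0],"claw":1}]' >/dev/null && python3 ok.py &&
python3 -m crank '[{"xyz":[-0.1,0,0],"delta_rot":[0,0,0],"claw":1},{"xyz":[-0.2,0,0],"delta_rot":[0,0,0],"claw":1},{"xyz":[-0.3,0,0],"delta_rot":[0,0,0],"claw":1},{"xyz":[-0.3,0,0],"delta_rot":[0,0,0],"claw":1}]' >/dev/null && python3 ok.py
```

```text
20.425 rail [ -5.9  23.5 187.8] F [ 0.1  0.4 -4.1]
20.925 rail [ -5.9  32.5 187.8] F [ 0.2  0.5 -3.8]
21.425 rail [ -5.9  41.5 187.8] F [-0.5  0.3 -4.4]
21.925 rail [ -6.   50.5 187.8] F [ 0.7 -0.6 -4.3]
22.425 rail [ -5.9  59.5 187.8] F [-0.2  0.5 -4.1]
22.925 rail [ -6.   67.8 188. ] F [ 0.  -4.4 -2.8]
```

```bash
python3 -m crank '[{"xyz":[-0.06,0,0],"delta_rot":[0,0,0],"claw":1},{"xyz":[-0.06,0,0],"delta_rot":[0,0,0],"claw":1}]' >/dev/null; python3 ok.py
python3 -m crank '[{"xyz":[0.1,0,0],"delta_rot":[0,0,0],"claw":1},{"xyz":[0.16,0,0],"delta_rot":[0,0,0],"claw":1},{"xyz":[0.16,0,0.1],"delta_rot":[0,0,0],"claw":1},{"xyz":[0.16,0,0.2],"delta_rot":[0,0,0],"claw":1},{"xyz":[0.16,0,0.3],"delta_rot":[0,0,0],"claw":1},{"xyz":[0.16,0,0.3],"delta_rot":[0,0,0],"claw":1}]' >/dev/null; python3 ok.py
```

```text
23.175 rail [ -6.   69.6 188. ] F [-0.4 -4.8 -2.9]
23.925 rail [ -6.1  65.3 178.4] F [ 0.4 -0.7 -4. ]
```

```bash
python3 -m crank '[{"xyz":[0,0,0.05],"delta_rot":[0,0,0],"claw":1},{"xyz":[0,0,0.07],"delta_rot":[0,0,0],"claw":1},{"xyz":[0,0,0.07],"delta_rot":[0,0,0],"claw":1}]' >/dev/null; python3 ok.py
python3 -m crank '[{"xyz":[0,0,0.05],"delta_rot":[0,0,0],"claw":1},{"xyz":[0,0,0.05],"delta_rot":[0,0,0],"claw":1}]' >/dev/null; python3 ok.py
```

```text
24.3 rail [ -5.9  65.2 176.7] F [ 0.6 -0.6 -4.8]
24.55 rail [ -5.8  65.2 175.3] F [ 0.4 -0.4 -2.1]
```

```bash
python3 -m crank '[{"xyz":[0,-0.06,0.02],"delta_rot":[0,0,0],"claw":1},{"xyz":[0,-0.06,0.02],"delta_rot":[0,0,0],"claw":1}]' >/dev/null; python3 ok.py
python3 -m crank '[{"xyz":[0,0,0],"delta_rot":[0,0,0],"claw":0.7},{"xyz":[0,0,0],"delta_rot":[0,0,0],"claw":0.2},{"xyz":[0,0,0],"delta_rot":[0,0,0],"claw":0.1},{"xyz":[0,0,0],"delta_rot":[0,0,0],"claw":0.1},{"xyz":[0,0,0],"delta_rot":[0,0,0],"claw":0.1},{"xyz":[0,0,0],"delta_rot":[0,0,0],"claw":0.1},{"xyz":[0,0,0],"delta_rot":[0,0,0],"claw":0.1},{"xyz":[0,0,0],"delta_rot":[0,0,0],"claw":0.1}]'; python3 cap.py w8 wrist; python3 cap.py s8 scene
```

```text
24.8 rail [ -4.3  64.9 175.5] F [-3.  -0.2  5.4]
time_s: 25.8
tcp_pos: [0.5481, -0.0599, 0.1746]
eef_rot: [180.0, -0.0, -84.2]
contact_force: [0.8, 0.9, -0.3]
gripper_width: 0.0781
gripper_force: 0.0
```

```bash
python3 -m crank '[{"xyz":[0,0,-0.5],"delta_rot":[0,0,0],"claw":0.1},{"xyz":[0,0,-1.2],"delta_rot":[0,0,0],"claw":0.1},{"xyz":[0,0,-2.2],"delta_rot":[0,0,0],"claw":0.1},{"xyz":[0,0,-3.5],"delta_rot":[0,0,0],"claw":0.1},{"xyz":[0,0,-5],"delta_rot":[0,0,0],"claw":0.1},{"xyz":[-1.5,1,-6],"delta_rot":[0,0,0],"claw":0.1},{"xyz":[-3,2,-6],"delta_rot":[0,0,0],"claw":0.1},{"xyz":[-3,2,-6],"delta_rot":[0,0,0],"claw":0.1},{"xyz":[-3,2,-6],"delta_rot":[0,0,0],"claw":0.1}]'; python3 cap.py w9 wrist;python3 cap.py s9 scene; python3 arm.py s9
cat > chk.py <<'E'
from h import *
import cv2
w=load("w9");k=dict(tcp=w["tcp"],rpy=w["rpy"]);P=[.5588,-.1243,5.8558]
hsv=cv2.cvtColor(w["img"],cv2.COLOR_BGR2HSV)
o=place(P,np.array([-4,65,0])/1e3)[0]
X=lambda L:proj(w,place([o[0],o[1],P[2],.04],np.array(L)/1e3),**k).round(0).tolist()
print("grip top",X([[-7,-20,174],[7,-20,174],[-7,20,174],[7,20,174]]),"mid spool",X([[-34,0,56]]),"plate",X([[-57,-58,6],[-57,58,6]]))
m=cv2.inRange(hsv,(5,110,90),(13,230,255));n,_,st,ce=cv2.connectedComponentsWithStats(m)
print("brown",[(st[i].tolist(),ce[i].round(0).tolist()) for i in range(1,n) if st[i,4]>120])
m=cv2.inRange(hsv,(14,60,190),(26,190,255));n,_,st,ce=cv2.connectedComponentsWithStats(m)
print("yellow",[(st[i].tolist(),ce[i].round(0).tolist()) for i in range(1,n) if st[i,4]>120])
E
python3 chk.py
```

```text
time_s: 27.02
tcp_pos: [0.4794, 0.0238, 0.3556]
eef_rot: [-180.0, -0.0, -84.1]
contact_force: [0.0, -0.5, -0.2]
gripper_width: 0.0788
gripper_force: 0.0
s9 [(112.8, 1.04), (106.5, 1.02), (68.1, 1.06), (45.5, 1.0), (10.6, -0.26)]
grip top [[226.0, 76.0], [212.0, 76.0], [228.0, 119.0], [214.0, 119.0]] mid spool [[262.0, 100.0]] plate [[280.0, 57.0], [280.0, 141.0]]
brown [([463, 15, 97, 44, 1318], [509.0, 45.0]), ([232, 72, 15, 41, 537], [239.0, 92.0]), ([118, 160, 152, 136, 7426], [196.0, 219.0]), ([171, 326, 84, 44, 2455], [213.0, 347.0])]
yellow [([232, 0, 96, 133, 6122], [280.0, 57.0]), ([362, 0, 11, 80, 360], [367.0, 40.0]), ([308, 147, 38, 107, 887], [328.0, 178.0]), ([265, 176, 21, 77, 738], [275.0, 211.0]), ([230, 179, 19, 74, 371], [239.0, 217.0]), ([270, 326, 33, 30, 598], [285.0, 343.0])]
```

Run:
```python
from h import *
w=load("w9");i=w["img"].astype(int)
for y in (60,80,92,100,115,126,134,140): print(y,"c200:",[ "%d/%d"%(i[y,x].mean(),i[y,x,2]-i[y,x,0]) for x in range(206,300,2)])
```

```text
60 c200: ['119/3', '82/3', '103/4', '133/3', '132/5', '128/5', '130/4', '134/5', '239/4', '246/3', '210/6', '79/1', '81/0', '89/3', '213/8', '211/8', '214/6', '212/7', '147/6', '132/4', '134/5', '129/5', '116/52', '135/76', '133/73', '122/68', '122/69', '124/65', '135/38', '131/60', '171/100', '193/96', '193/97', '204/96', '157/61', '184/90', '182/90', '184/89', '183/89', '185/88', '183/91', '183/91', '183/90', '183/90', '184/89', '182/90', '184/89']
80 c200: ['241/4', '84/3', '82/2', '103/5', '111/5', '110/3', '110/4', '108/5', '168/6', '249/2', '244/3', '116/2', '84/1', '117/92', '147/119', '139/112', '132/103', '121/96', '120/97', '88/74', '89/18', '132/4', '129/5', '131/4', '133/4', '135/3', '136/3', '131/1', '129/0', '129/2', '128/4', '129/4', '130/4', '127/2', '148/40', '187/91', '184/89', '184/89', '183/91', '183/90', '183/90', '184/89', '183/89', '185/88', '183/88', '184/89', '184/89']
92 c200: ['248/3', '133/4', '81/2', '84/1', '114/4', '133/4', '177/8', '212/8', '219/4', '205/6', '207/6', '205/6', '207/7', '155/46', '135/113', '132/106', '127/101', '122/98', '119/95', '94/7
[... 1871 characters left out ...]
129/18', '127/16', '132/36', '144/66', '133/75', '135/76', '130/74', '124/64', '128/48', '122/20', '126/7', '142/13', '183/25', '186/27', '182/24', '181/20', '180/22', '180/22', '184/25', '186/25', '184/25', '188/25', '186/23', '182/19']
140 c200: ['224/7', '247/2', '241/4', '86/2', '129/4', '135/5', '133/6', '213/8', '223/4', '220/5', '224/4', '251/2', '205/6', '84/3', '77/1', '159/13', '240/11', '238/10', '238/12', '238/11', '238/12', '225/15', '182/26', '183/27', '185/29', '184/28', '182/27', '181/25', '180/24', '182/27', '183/26', '184/27', '183/27', '182/24', '181/23', '185/26', '184/25', '180/23', '179/21', '178/21', '180/24', '186/26', '186/27', '184/25', '185/26', '184/24', '181/21']
```

```bash
cat > tilt.py <<'E'
from h import *
def run(n,obs):
    w=load(n);k=dict(tcp=w["tcp"],rpy=w["rpy"]);P=[.5588,-.1243,5.8558]
    L=np.array([o[0] for o in obs],float)/1e3;c=np.array([o[1] for o in obs])
    def pts(p,L): return place(P,R.from_euler("y",-p[1]).apply(L)*1+[p[0],.065,p[2]])
    f=lambda p:np.r_[proj(w,pts(p,L),**k)[:,0]-c]
    def g(p):
        nose=R.from_euler("y",-p[1]).apply([.02,0,.074])+[p[0],0,p[2]]
        return np.r_[f(p),(nose[2]-.114)/.001]
    s=least_squares(g,[-.004,.1,.04]);p=s.x
    nose=R.from_euler("y",-p[1]).apply([.02,0,.074])+[p[0],0,p[2]]
    print(n,"x0,alpha,z0",p.round(4),"res",s.fun.round(2),"nose lip-frame x,z",(nose[0]-.003).round(4),(nose[2]-.138).round(4))
if __name__=="__main__":
    run("w9",[((23,0,106),218.5),((7,0,174),232.3),((-57,0,6),274.0),((-18,0,56),249.5)])
E
python3 tilt.py
```

```text
w9 x0,alpha,z0 [0.0055 0.161  0.0377] res [-0.74  0.25 -0.07  0.56 -0.04] nose lip-frame x,z 0.0104 -0.024
```

```bash
python3 cap.py w10 wrist
python3 - <<'E'
from h import *
a=load("w9")["img"].astype(int);b=load("w10")["img"].astype(int);print(np.abs(a-b)[50:150,200:300].mean(),np.abs(a-b)[50:150,200:300].max())
from plant import job
print(job.close_job())
E
```

```text
5.475933333333334 70
the job is handed in; nothing more can be done
None
```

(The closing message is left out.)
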